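# Loupe check of a polished watch plate

### The job

Lift the small polished watch plate off its cork stand by its edges only, never touching its polished faces, and set it down without dropping it, flat and centred between the end stops of the black nest on the aluminium stage. Then take the loupe from its rest by the handle and hold it level, with the lens centred over the plate and at the height the brass pointer shows, touching neither the plate nor the stage. Leave the pointer, tin, jar and stone where they are; the program finishes while the gripper is still holding the loupe there, motionless.

Things in the scene. Friction and masses are not known exactly. Their poses are not given: they have to be found in the camera images.
- plate: loose rectangular polished steel watch plate, 40 mm (its x) by 30 mm (its y) by 5 mm thick, about 45 g; origin at the centre of its underside, z up. Starts lying on the cork of the stand with its long side roughly along the cork's. Its 30 mm width can be gripped across y: below its edges on both y sides nothing stands nearer than the base 15 mm lower.
- faces: the plate's polished upper and lower faces (34 by 24 mm, 0.5 mm proud of the 3 mm wide dull border that runs round them); fixed to the plate, same origin and axes as the plate. Only the plate's four edges may be touched by the gripper.
- stand: fixed wooden base 80 (x) by 60 (y) by 10 mm with a cork block 32 by 18 mm on it, cork top 28 mm above the bench; origin at the centre of the base's underside. The plate overhangs the cork by 4 mm in x and 6 mm in y all round.
- stage: fixed aluminium base 185 by 76 by 12 mm high, reaching from x = -55 to +130 mm in its own frame; on it, centred on the origin, the black nest; at x = +110 mm a steel post 8 mm thick, its top 176 mm above the bench. Origin on the bench under the nest's centre, x towards the post, z up.
- nest (a point): centre of the nest's seat, 30 mm above the bench; axes as the stage. The seat is a black pedestal 20 mm wide in y (the plate overhangs it by 5 mm on each side, room for fingers), with two end stops 3 mm high standing across x, 46 mm apart inside: the plate's 40 mm length lies along x between them, either way round, with 3 mm to spare at each end. Open towards both y sides.
- pointer_tip (a point): tip of the brass pointer that points from the post towards the nest, 70 mm from the nest's centre along the stage's x; its height is the focal height (95 to 140 mm above the bench; differs each time). The pointer is on a sliding collar held by friction; do not shift it.
- loupe: loose hand loupe, 90 g, lying level in its rest: wooden handle 100 mm long (x from -50 to +50 mm), 14 mm wide (y), 12 mm high (z 0 to 12 mm), then a thin neck and a round lens in a dark steel ring of 60 mm outer diameter. Origin at the middle of the handle's underside, x towards the lens, z up. It balances about 24 mm from the handle's middle towards the lens.
- lens (a point): centre of the loupe's lens, 90 mm from the handle's middle along x, on the mid-plane of the ring (ring 8 mm thick); axes as the loupe.
- grip (a point): middle of the handle, half-way up it (6 mm above its underside), half-way between the rest's two saddles at the start; axes as the loupe.
- rest: fixed wooden rest: base 110 by 60 by 8 mm, two saddles 10 mm thick and 34 mm wide at x = +38 and -38 mm (66 mm clear between them) with slots 18 mm wide and 7 mm deep, slot floors 42 mm and saddle tops 49 mm above the bench. Origin at the centre of the base's underside. The handle lies in the slots, with free space beside it between the saddles down to the base; it lifts straight up.
- tin: bystander: round aluminium tin, 51 mm diameter, 22 mm high, origin at its underside
- jar: bystander: small glass jar with a white cap, 44 mm diameter, 50 mm high, origin at its underside
- stone: bystander: black sharpening stone, 50 by 120 by 28 mm high, origin at its underside
Mind the look-alikes: they are no part of the job. Of the things like the loupe, leave any that is green; of the rest the smaller one is meant. What is shaped like the rest but green is not meant.

How it is judged:
On the way, in this order (a step that is already met when the one before it is completed fails the run):
1. the plate lies flat and centred in the nest, let go (x of plate in the frame of nest between -0.0045 and 0.0045 m and y of plate in the frame of nest between -0.006 and 0.006 m and z of plate in the frame of nest between -0.002 and 0.002 m and angle between plate's own z axis and vertical below 0.06 rad and angle between the x axis of plate and the x axis of stage, either way round below 0.12 rad and contact force between plate and the fingers below 0.05 N and linear speed of plate below 0.02 m/s), for 0.2 s.
2. the loupe is lifted out of its rest in the gripper (height (world z) of lens above 0.07 m and contact force between the fingers and loupe above 1 N and contact force between loupe and rest below 0.05 N), for 0.2 s.
At the end, for the whole second after the job is handed in: Plate let go in the nest: centred within 4.5 mm along, 6 mm across, 2 mm in height, 0.06 rad flat, 0.12 rad aligned. Loupe held by the gripper alone, still, level within 0.10 rad; lens within 10 mm of the plate's centre sideways and 6 mm of the pointer tip's height; pointer unmoved (4 mm) (x of plate in the frame of nest between -0.0045 and 0.0045 m and y of plate in the frame of nest between -0.006 and 0.006 m and z of plate in the frame of nest between -0.002 and 0.002 m and angle between plate's own z axis and vertical below 0.06 rad and angle between the x axis of plate and the x axis of stage, either way round below 0.12 rad and contact force between plate and the fingers below 0.05 N and horizontal distance between lens and plate below 0.01 m and z of lens in the frame of pointer_tip between -0.006 and 0.006 m and angle between loupe's own z axis and vertical below 0.1 rad and contact force between the fingers and loupe above 1 N and contact force between loupe and stage below 0.05 N and contact force between loupe and rest below 0.05 N and contact force between loupe and stand below 0.05 N and contact force between loupe and plate below 0.05 N and contact force between loupe and tin below 0.05 N and contact force between loupe and jar below 0.05 N and contact force between loupe and stone below 0.05 N and linear speed of loupe below 0.02 m/s and distance of pointer_tip from where it was at the start of the episode below 0.004 m); the arm keeps its last pose, push and grip.
It fails at once if fingers, arm or loupe touch a polished face of the plate (contact force between faces and the fingers above 0.2 N or contact force between faces and the arm above 0.2 N or contact force between faces and loupe above 0.2 N).
It fails at once if the plate is dropped or flung: moving faster than 0.35 m/s (a fall of about 6 mm) with no finger on it (contact force between plate and the fingers below 0.02 N and linear speed of plate above 0.35 m/s).
It fails at once if the pointer is shifted by more than 4 mm (distance of pointer_tip from where it was at the start of the episode above 0.004 m).
It fails at once if a bystander (tin, jar, stone) is moved by more than 15 mm (distance of any of tin, jar, stone from where it was at the start of the episode above 0.015 m).
It also fails if it takes over 53 s, if anything falls off the work surface, if the arm or the gripper's body presses on something with over 40 N, if the wrist force passes 120 N, or if a joint passes its speed limit or range.

### The arm

A 7-joint arm with a two-finger parallel gripper is mounted at the origin on the work surface. World frame = base frame: x ahead of the robot, y to its left, z up, the work surface at z = 0. Lengths are in m, angles in rad, forces in N, time in s.
With the tool pointing down it reaches from about 0.35 to 0.9 m from the base axis. Payload 8.1 kg.
Tool frame: the origin (TCP) lies at the very end of the fingers, on their centre line; the grasp point (between the pads) lies 19 mm behind it; z points along the fingers, y is the direction in which the jaws open and shut (so a half turn about z gives the same grasp; the last joint's range is limited). The gripper opens to 85 mm and grips with 20 to 120 N. Pads are 22 mm wide; open, the fingers measure 114 mm over their backs; the gripper's body (76 mm by 85 mm) begins 54 mm behind the grasp point. The pads swing forward as they close: fully open they stand 13 mm farther back than shut.
Start: joints at [1.008, 0.434, 0.025, 1.573, -0.012, 1.134, -0.075], TCP at [0.277, -0.56, 0.231] pointing down, gripper open.
Joint ranges: [-2.62, 2.62], [-0.44, 2.09], [-1.27, 1.32], [0.08, 2.57], [-1.32, 4.46], [0.12, 2], [-2.74, 2.74]. Speed limits (rad/s): [2.22, 2.22, 3.01, 3.01, 3.14, 3.14, 3.14].

### API

Orientations are given as a unit quaternion [x, y, z, w].
In Python, from rig import ctrl gives the robot as it stands.
- The arm moves only by the tool step_arm, never from a script. Its argument "motion" is text: rows parted by semicolons, each of 4 numbers parted by spaces: the shift along the tool's x, y, z in mm, then the turn about the tool's z in degrees. A call has 1 to 20 rows; each row shifts and turns the pose as measured when the row begins, along the tool's axes as they then stand; what a row does not reach is not made up. A row lasts 1/8 s, in which the tool goes at most 62.5 mm and 10.7 degrees, less where a joint would pass 70% of its speed; a pose out of reach is approached as far as the arm can. A call is refused whole if a number of a shift passes 62.5 or a number of a turn 10.7, either way. A call with a gripper value outside its range is refused whole. "jaw" is the gripper command: -1 is fully open, 1 is shut, values between are in proportion, set as the call begins (left out, the last holds). The fingers move at their own pace and stop on an object; "force" is the grip in N (left out, the last holds). Time passes only in rows, so rows that do not move let the fingers close. It gives the time, the measured TCP pose, the force and the opening at its end, in the units of the state.
- ctrl.get_state(): the state, without advancing time (a new reading comes with each control period).
- ctrl.snapshot(name): name is "side" or "top" or "wrist"; returns a dict with "color" (384x512x3 uint8, red, green, blue), "camera_matrix" (3x3 intrinsics, pixels), "world_from_camera" (4x4, takes a point from camera to world coordinates); the wrist camera has in their place "T_tool_cam" (4x4, takes a point from camera to tool coordinates, whose origin is the TCP and whose axes are the flange's). Camera axes: x right, y down, z forward; pixel columns grow to the right and rows downward; lengths in m; the calibration is good to about 2 mm. The wrist camera is an equidistant fisheye: a pixel r from the principal point sees the ray r / f radians off the axis. A picture is of the moment at which its call begins: read the wrist's pose just before it. There is no depth.
- ctrl.hand_in(): hands the job in, once; it reports no verdict.
Trained networks look in the newest picture that a camera, given by its name, has taken for a name from the list of things; names that differ only in an ending like _2 or _b are one class to them, and where a whole thing is asked for, a point or a joint stands for the part that bears it (a point fixed in the world has none). Each returns a list of dicts, best first, with "score" (0 to 1); they miss things now and then, are a little off and sometimes report something else, mostly with a low value. They report only what shows in the picture. A call takes as long as a camera call. They do not tell look-alikes from the thing itself.
- ctrl.cut_out(camera, name): "pixels" (384x512 bool, what is visible of it) and "location" ([column, row] in pixels, amid what is visible of it).
The state is a dict: "t": time; "joint_pos": joint angles; "qd": joint speeds; "tau": joint torques, N m; "position": TCP position; "tool_rot": TCP orientation; "wrist_force": force on the tool from outside, world axes, zero at the start; "wrist_torque": the same for the moment, N m; "opening": finger opening in m.
Only numpy, scipy, OpenCV 4.12 (cv2) and the standard library are available. Lean on these libraries where they do the work, as an engineer would, in place of code of your own. Each camera call takes 0.05 s, during which the arm holds its last target. There are 200 camera calls.

## Working session

There is one attempt and no reset: what is moved stays moved. The work goes in short steps, Python scripts to look and compute and a tool call to move; the robot and the scene stay as the last step left them, time stands still between calls to the robot, and variables do not carry over. Pictures are saved under pics/ and viewed, about 8 in all and at most 12, crops included, and the job is handed in when it is done.

Besides the shell and the picture viewer there is one more tool, called in YAML: its name, and indented under it one key for each argument. step_arm: Moves the arm, as the interface text tells. Its arguments: {"type":"object","properties":{"motion":{"type":"string"},"jaw":{"type":"number"},"force":{"type":"number"}},"required":["motion"]}

```bash
ls; mkdir -p pics; cat > h.py <<'E'
import numpy as np, cv2
from rig import ctrl
from scipy.spatial.transform import Rotation as R
def ray(s,px):
    K=np.array(s['camera_matrix']);T=np.array(s['world_from_camera'])
    d=np.linalg.inv(K)@[px[0],px[1],1];return T[:3,3],T[:3,:3]@d
def atz(s,px,z):
    o,d=ray(s,px);return o+d*(z-o[2])/d[2]
def proj(s,p):
    T=np.linalg.inv(np.array(s['world_from_camera']));c=T[:3,:3]@np.array(p)+T[:3,3];u=np.array(s['camera_matrix'])@c;return u[:2]/u[2]
def save(n,img,k=1):
    cv2.imwrite('pics/'+n,cv2.resize(img[...,::-1],None,fx=k,fy=k,interpolation=cv2.INTER_CUBIC))
E
python3 - <<'E'
from h import *
np.set_printoptions(precision=4,suppress=True)
st=ctrl.get_state();print(st['t'],st['position'],st['tool_rot'],st['opening'])
S={}
for c in('top','side'):
    s=S[c]=ctrl.snapshot(c);print(c,np.array(s['world_from_camera']),s['camera_matrix'])
    for n in('plate','stand','stage','pointer_tip','nest','loupe','lens','rest','tin','jar','stone'):
        try:
            for d in ctrl.cut_out(c,n)[:4]:
                m=np.array(d['pixels']).astype(np.uint8);r=cv2.minAreaRect(np.argwhere(m)[:,::-1].astype(np.float32)) if m.any() else None
                print(c,n,round(d['score'],2),np.round(d['location']),r)
        except Exception as e: print(n,e)
im=np.hstack([S['top']['color'],S['side']['color']])
save('a.png',S['top']['color'],1.5);save('b.png',S['side']['color'],1.5)
E
```

```text
pics
0.0 [ 0.2771 -0.5597  0.2305] [ 0.9737  0.2278 -0.0003 -0.0008] 0.08519948460553821
top [[-0.0201 -0.9958  0.0894  0.4419]
 [-0.9998  0.0203  0.0007  0.0979]
 [-0.0025 -0.0894 -0.996   1.0907]
 [ 0.      0.      0.      1.    ]] [[410.9023   0.     254.796 ]
 [  0.     410.9023 195.5602]
 [  0.       0.       1.    ]]
top plate 0.65 [389. 198.] ((386.75, 199.75), (12.649109840393066, 15.495159149169922), 18.434947967529297)
top stand 0.74 [377. 201.] ((383.898681640625, 200.28953552246094), (22.463829040527344, 29.589956283569336), 19.290042877197266)
top stage 0.68 [283. 182.] ((284.7887268066406, 177.93711853027344), (28.385738372802734, 78.1092300415039), 14.281096458435059)
top nest 0.71 [284. 179.] ((284.6380615234375, 177.47079467773438), (28.902311325073242, 79.26049041748047), 14.620874404907227)
top nest 0.56 [378. 122.] ((376.2500305175781, 124.25001525878906), (14.849241256713867, 21.21320343017578), 45.0)
top nest 0.28 [379. 198.] ((383.75, 200.75), (23.400854110717773, 30.041635513305664), 18.434947967529297)
top loupe 0.94 [200. 313.] ((200.5, 290.5), (83.0, 29.0),
[... 3043 characters left out ...]
4064941406), (84.8354263305664, 29.3735408782959), 14.931416511535645)
side lens 0.41 [264. 196.] ((257.9111633300781, 186.4531707763672), (77.09021759033203, 32.00074005126953), 56.09373092651367)
side rest 0.79 [352. 185.] ((354.2940979003906, 181.17645263671875), (35.67170715332031, 19.550838470458984), 30.963756561279297)
side rest 0.77 [233. 344.] ((233.50003051757812, 345.5000305175781), (45.25482940673828, 25.455841064453125), 45.0)
side tin 0.52 [328. 216.] ((327.5, 214.5), (15.0, 15.0), 90.0)
side jar 0.51 [271. 131.] ((270.0, 132.0), (18.0, 12.0), 90.0)
side stone 0.68 [184. 219.] ((181.92149353027344, 215.83277893066406), (19.16766357421875, 41.97057342529297), 38.290164947509766)
```

View pics/a.png

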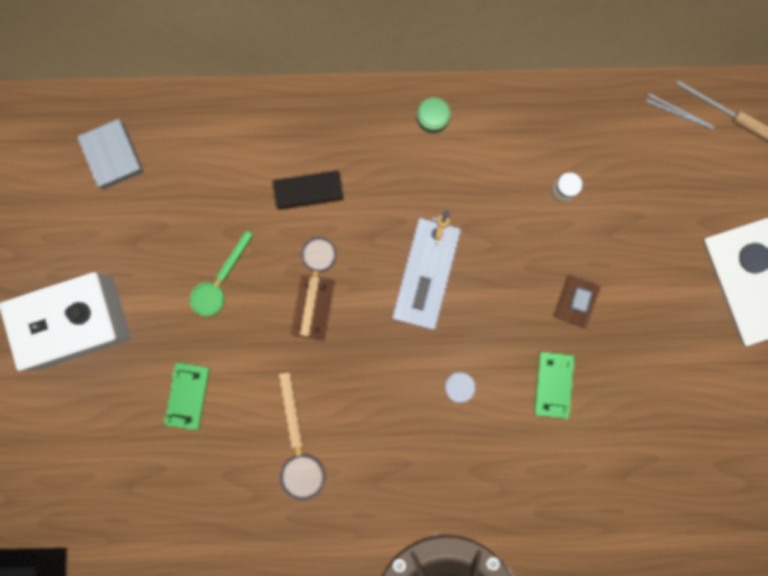

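View pics/b.png

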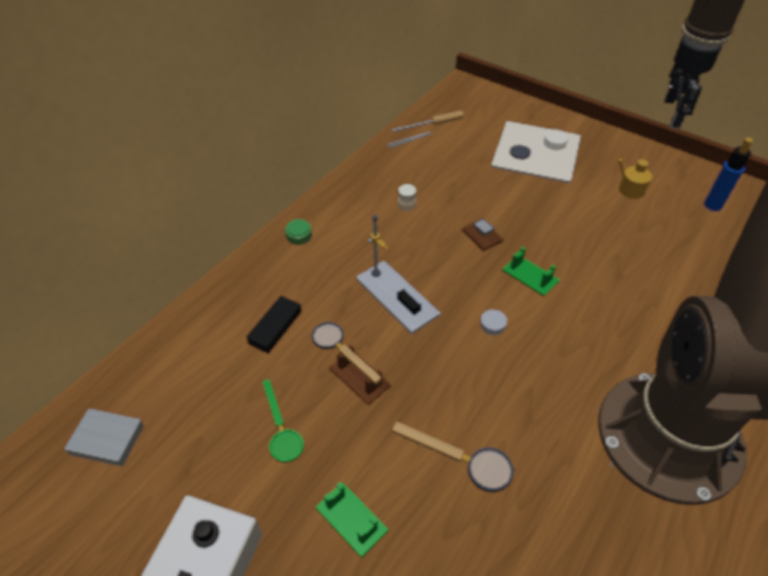

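Top view (512-px scale): three loupes. The green one is at (140,190), the large wooden one lies on the bench at (200,290), and the small wooden one sits in the brown rest at (210,190). The small one is meant: it isn't green and it's smaller. The stand is at (385,200) and the stage at (284,178) with the post end up; the pointer is visible in the side view at (251,159). I'll confirm with a crop and work out rough positions.

```bash
python3 - <<'E'
from h import *
np.set_printoptions(precision=4,suppress=True)
s=ctrl.snapshot('top');w=ctrl.snapshot('wrist');d=ctrl.snapshot('side')
print({k:np.array(v) for k,v in w.items() if k!='color'})
for n,px,z in(('plate',(387.5,199.7),.033),('standbase',(384.5,200.5),.008),('nest',(281.5,195),.033),('stage c',(284.7,178),.012),('loupe lens',(212.5,169),.05),('handle end',(203.5,222.5),.05),('rest',(209,205),.008),('tin',(306,257.5),.022),('biglens',(201.5,318),.01)):
    print(n,atz(s,px,z))
a=cv2.resize(s['color'][150:340,120:260],None,fx=3,fy=3,interpolation=cv2.INTER_CUBIC)
b=cv2.resize(d['color'][135:260,190:290],None,fx=4,fy=4,interpolation=cv2.INTER_CUBIC)
h=max(a.shape[0],b.shape[0])
P=lambda i:np.pad(i,((0,h-i.shape[0]),(0,0),(0,0)))
save('c.png',np.hstack([P(a),P(b)])[:, :800]);save('w.png',w['color'])
E
```

```text
{'camera_matrix': array([[297.3186,   0.    , 251.556 ],
       [  0.    , 297.3186, 189.5295],
       [  0.    ,   0.    ,   1.    ]]), 'T_tool_cam': array([[-0.001 , -0.9586, -0.2849,  0.0718],
       [ 1.    , -0.0011,  0.0003, -0.0004],
       [-0.0006, -0.2849,  0.9586, -0.1444],
       [ 0.    ,  0.    ,  0.    ,  1.    ]])}
plate [ 0.5191 -0.2435  0.033 ]
standbase [ 0.519  -0.2436  0.008 ]
nest [0.5369 0.0296 0.033 ]
stage c [0.5837 0.0186 0.012 ]
loupe lens [0.6057 0.2054 0.05  ]
handle end [0.4696 0.2296 0.05  ]
rest [0.5165 0.22   0.008 ]
tin [ 0.375 -0.03   0.022]
biglens [0.2255 0.2421 0.01  ]
```

View pics/c.png

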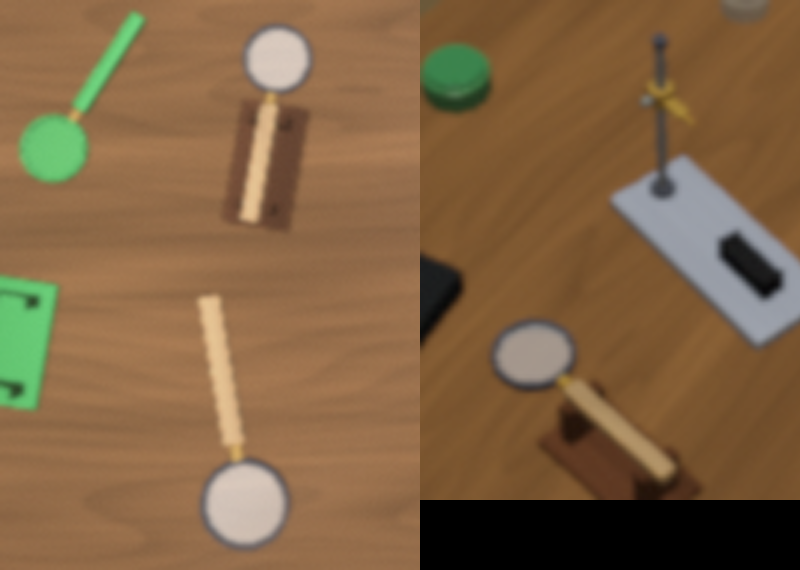

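Crop confirmed: the small wooden loupe in the brown rest is the one meant; the big one at (245,500) and the green one are look-alikes. Moving above the plate to look with the wrist camera.

step_arm:
  motion: "36 -18 0 0;36 -18 0 0;36 -18 0 0;36 -18 0 0;36 -18 0 0;36 -18 0 0;36 -18 0 0;36 -18 0 0;36 -18 0 0;36 -18 0 0;0 0 15 9;0 0 15 9;0 0 15 9;0 0 15 9;0 0 0 9;0 0 0 0"
  jaw: -1
  force: 25

```text
t: 3.35
position: [0.5293, -0.2292, 0.17]
tool_rot: [0.985, -0.174, 0.002, 0.001]
wrist_force: [0.9, -0.4, -0.4]
opening: 0.0854
```

```bash
cat >> h.py <<'E'
def wsnap():
    st=ctrl.get_state();s=ctrl.snapshot('wrist')
    T=np.eye(4);T[:3,:3]=R.from_quat(st['tool_rot']).as_matrix();T[:3,3]=st['position']
    return st,s,T@np.array(s['T_tool_cam'])
def watz(s,C,px,z):
    K=np.array(s['camera_matrix']);px=np.atleast_2d(px).astype(float)
    v=(px-K[:2,2])/[K[0,0],K[1,1]];th=np.linalg.norm(v,axis=1,keepdims=True)
    d=np.hstack([v/np.maximum(th,1e-9)*np.sin(th),np.cos(th)])@C[:3,:3].T
    return C[:3,3]+d*((z-C[2,3])/d[:,2])[:,None]
def wproj(s,C,p):
    K=np.array(s['camera_matrix']);c=(np.atleast_2d(p)-C[:3,3])@C[:3,:3]
    r=np.linalg.norm(c[:,:2],axis=1);th=np.arctan2(r,c[:,2])
    return K[:2,2]+c[:,:2]/r[:,None]*th[:,None]*K[0,0]
def rect(s,C,mask,z):
    "mask -> min area rectangle in the world plane z: centre, long, short (mm), angle of long axis (deg)"
    m=np.argwhere(mask)[:,::-1]; w=watz(s,C,m,z)[:,:2]*1000
    (c,(a,b),_)=r=cv2.minAreaRect(w.astype(np.float32));P=cv2.boxPoints(r)
    e=[P[1]-P[0],P[2]-P[1]];l=max(e,key=np.linalg.norm);an=(np.degrees(np.arctan2(l[1],l[0]))+90)%180-90
    return np.round(c,1),round(max(a,b),1),round(min(a,b),1),round(float(an),1)
def totool(st,d):
    return R.from_quat(st['tool_rot']).inv().apply(d)*1000
E
python3 - <<'E'
from h import *
np.set_printoptions(precision=4,suppress=True)
st,s,C=wsnap();print(st['t'],st['position'],R.from_quat(st['tool_rot']).as_matrix())
for n,z in(('plate',.033),('stand',.01),('jar',.05)):
    for d in ctrl.cut_out('wrist',n)[:3]: print(n,d['score'],d['location'],rect(s,C,d['pixels'],z))
save('d.png',s['color'],1.5)
E
```

```text
3.35 [ 0.5293 -0.2292  0.17  ] [[ 0.9396 -0.3423  0.0033]
 [-0.3423 -0.9396 -0.0022]
 [ 0.0039  0.0009 -1.    ]]
plate 0.58 [271.4, 180.3] (array([ 519.7, -244.1]), 41.1, 30.1, -18.4)
plate 0.29 [267.7, 185.3] (array([ 519.3, -244.2]), 33.6, 25.7, -19.8)
jar 0.71 [186.2, 13.4] (array([ 699.3, -226. ]), 48.7, 27.2, 64.2)
```

View pics/d.png

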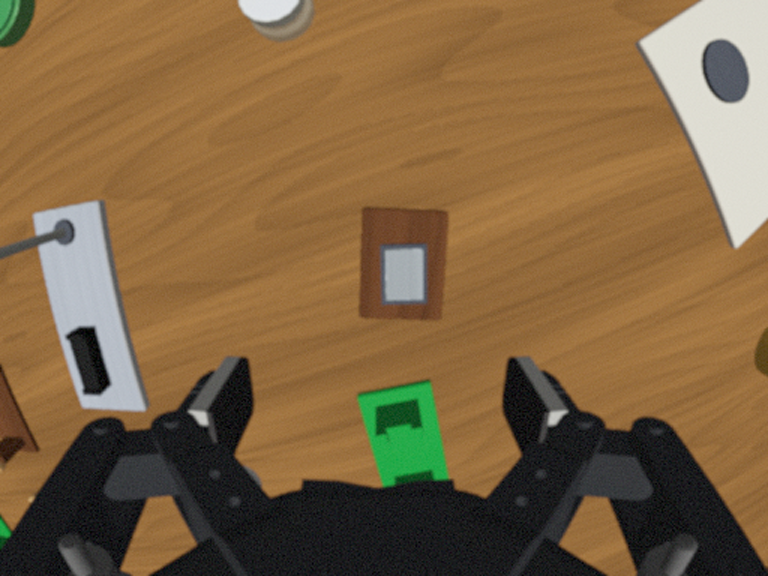

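Wrist view: the plate is at (405,273)/1.5 on the stand, and the measured rectangle is 41x30 mm, matching the plate. Centring and going down part way, then re-checking from near.

step_arm:
  motion: "-2 8.7 0 0;-2 8.7 0 -0.5;0 0 20 -0.5;0 0 25 0;0 0 25 0;0 0 25 0;0 0 10 0;0 0 0 0"

```text
t: 4.55
position: [0.5182, -0.2516, 0.0645]
tool_rot: [0.987, -0.163, 0.004, 0.002]
wrist_force: [0.1, 0.3, 0.4]
opening: 0.0854
```

```bash
cat > p.py <<'E'
from h import *
st,s,C=wsnap();M=R.from_quat(st['tool_rot']).as_matrix();print(st['t'],np.round(st['position'],4),'yaw',np.degrees(np.arctan2(M[1,0],M[0,0])),'zaxis',np.round(M[:,2],4))
for d in ctrl.cut_out('wrist','plate')[:3]:
    r=rect(s,C,d['pixels'],.033);print(d['score'],r,'tool shift',totool(st,np.append(r[0]/1000,st['position'][2])-st['position']))
E
python3 p.py; python3 -c "
from h import *
st,s,C=wsnap();save('e.png',s['color'])"
```

```text
4.55 [ 0.5182 -0.2516  0.0645] yaw -18.773453088139437 zaxis [ 0.0073 -0.0049 -1.    ]
0.83 (array([ 520.1, -243.7]), 41.7, 30.0, -18.1) tool shift [-0.74649452 -8.12558714 -0.02528557]
```

View pics/e.png

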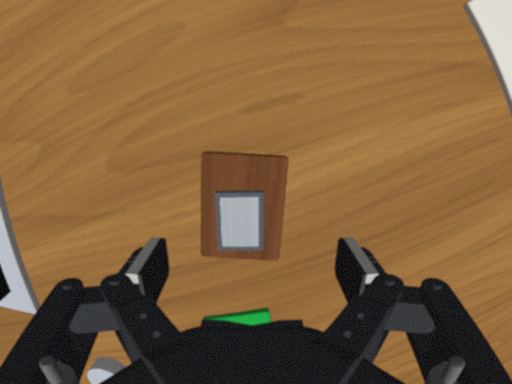

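step_arm:
  motion: "0 -4 0 0;-0.5 -2 0 0;0 -1 0 0;0 0 0 0;0 0 0 0"

```text
t: 5.32
position: [0.5223, -0.2443, 0.0676]
tool_rot: [0.987, -0.163, 0.007, 0.002]
wrist_force: [0.5, -0.4, -0.4]
opening: 0.085
```

```bash
python3 p.py
```

```text
5.325 [ 0.5223 -0.2443  0.0676] yaw -18.711081121372697 zaxis [ 0.0125 -0.0066 -0.9999]
0.79 (array([ 519.8, -244.1]), 41.1, 30.3, -18.1) tool shift [-2.46851283  0.58678373 -0.03308715]
```

step_arm:
  motion: "-1.5 0.3 20 0;-1 0.2 15 0;-0.5 0 8 0;0 0 3 0"

```text
t: 5.92
position: [0.5203, -0.2447, 0.0203]
tool_rot: [0.987, -0.163, 0.007, 0.002]
wrist_force: [-0.0, 0.4, 0.1]
opening: 0.0855
```

```bash
python3 p.py
```

```text
5.925 [ 0.5203 -0.2447  0.0203] yaw -18.743980702643213 zaxis [ 0.0133 -0.007  -0.9999]
0.7 (array([ 519.7, -244.1]), 41.8, 30.4, -18.8) tool shift [-0.72979148 -0.36484409 -0.01169664]
```

step_arm:
  motion: "-0.7 -0.4 4 0;-0.2 0 1 0"

```text
t: 6.28
position: [0.5203, -0.2442, 0.016]
tool_rot: [0.987, -0.163, 0.008, 0.002]
wrist_force: [-0.7, -0.5, 0.2]
opening: 0.0857
```

step_arm:
  motion: "-0.2 0 0.5 0;-0.2 0 0.5 0;-0.2 0 0.5 0;-0.2 0 0.5 0"
  jaw: 1
  force: 30

```text
t: 6.78
position: [0.52, -0.2441, 0.0148]
tool_rot: [0.987, -0.163, 0.009, 0.003]
wrist_force: [-2.4, 0.9, 10.0]
opening: 0.0291
```

step_arm:
  motion: "0 0 -8 0;0 0 -20 0;0 0 -25 0;0 0 -20 0;0 0 -8 0"

```text
t: 7.4
position: [0.5181, -0.2433, 0.0989]
tool_rot: [0.987, -0.163, 0.008, 0.002]
wrist_force: [0.5, 0.9, -0.8]
opening: 0.0289
```

```bash
python3 - <<'E'
from h import *
np.set_printoptions(precision=4,suppress=True)
s=ctrl.snapshot('side');st,w,C=wsnap();print(st['joint_pos'],st['position'],st['opening'])
nest=np.array([.537,.03]);ax=np.array([.973,-.23]);tip=nest+.07*ax
for px in((257.5,165.5),(255.5,164.5)):
    o,d=ray(s,px);k=((tip-o[:2])@d[:2])/(d[:2]@d[:2]);p=o+k*d;print('tip',p,'exp',tip)
a=s['color'][130:220,210:310];a=cv2.resize(a,None,fx=5,fy=5,interpolation=cv2.INTER_CUBIC)
save('f.png',np.hstack([a[:384],w['color'][:, 60:360]]))
for d in ctrl.cut_out('side','pointer_tip')[:2]: print(d['score'],d['location'],np.argwhere(d['pixels'])[:,::-1].min(0),np.argwhere(d['pixels'])[:,::-1].max(0))
ctrl.snapshot('wrist')
for d in ctrl.cut_out('wrist','stage')[:2]: print(d['score'],rect(w,C,d['pixels'],.012))
E
```

```text
[ 0.3094  0.4834  0.0483  1.8689 -0.0294  0.7728 -1.5251] [ 0.5183 -0.2434  0.0994] 0.029017975145571306
tip [0.6046 0.0135 0.119 ] exp [0.6051 0.0139]
tip [0.6094 0.017  0.1232] exp [0.6051 0.0139]
0.41 [260.1, 195.4] [237 144] [292 220]
0.82 (array([573.1,  16.5]), 186.6, 86.2, -16.7)
```

View pics/f.png

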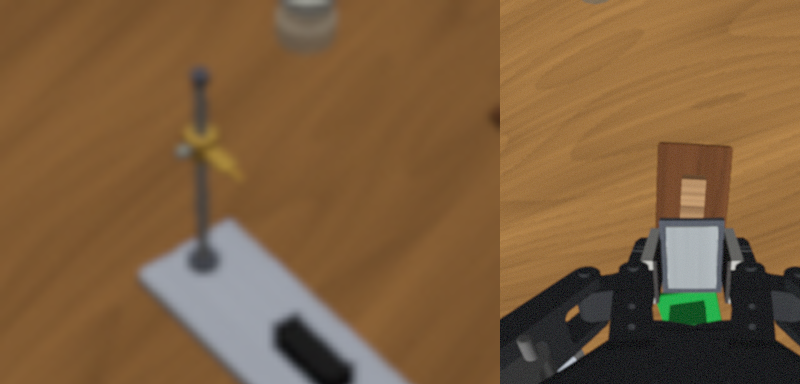

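Plate is held square between the pads (edges only), and the pointer tip height comes out at ≈ 0.119. I'll move to a hover on the nest's near side so the wrist camera sees it freely.

step_arm:
  motion: "-8 -12 0 0;-15 -25 0 -0.5;-15 -25 0 -0.5;-15 -25 0 -0.5;-15 -25 0 -0.5;-15 -25 0 -0.5;-15 -25 0 -0.5;-15 -25 0 -0.5;-15 -25 0 -0.5;-14 -20 0 0;-8 -12 0 0;-2 -5 0 0"

```text
t: 9.15
position: [0.4296, 0.0576, 0.0881]
tool_rot: [0.992, -0.123, -0.001, 0.002]
wrist_force: [1.3, -0.5, -0.2]
opening: 0.0289
```

```bash
cat > q.py <<'E'
from h import *
st,s,C=wsnap();M=R.from_quat(st['tool_rot']).as_matrix();print(st['t'],np.round(st['position'],4),'yaw',np.degrees(np.arctan2(M[1,0],M[0,0])),'zaxis',np.round(M[:,2],4),st['opening'])
for n in('nest','stage'):
  for d in ctrl.cut_out('wrist',n)[:2]: print(n,d['score'],rect(s,C,d['pixels'],.012))
pz=st['position'][2]+.018
for d in ctrl.cut_out('wrist','plate')[:2]:
    r=rect(s,C,d['pixels'],pz);print('plate',d['score'],r,'in tool',totool(st,np.append(r[0]/1000,st['position'][2])-st['position']))
g=cv2.cvtColor(s['color'],cv2.COLOR_RGB2HSV);np.save('w.npy',s['color'])
save('g.png',s['color'],1.5)
E
python3 q.py
```

```text
9.15 [0.4296 0.0576 0.0881] yaw -14.169075766008975 zaxis [-0.0022 -0.0029 -1.    ] 0.028916769827158635
nest 0.65 (array([531.6,  31.3]), 98.0, 76.6, -15.8)
stage 0.92 (array([531.7,  31.4]), 98.2, 77.2, -15.8)
plate 0.76 (array([429.3,  57.6]), 42.8, 31.1, -14.3) in tool [-0.29247127  0.09562857  0.00072952]
```

View pics/g.png

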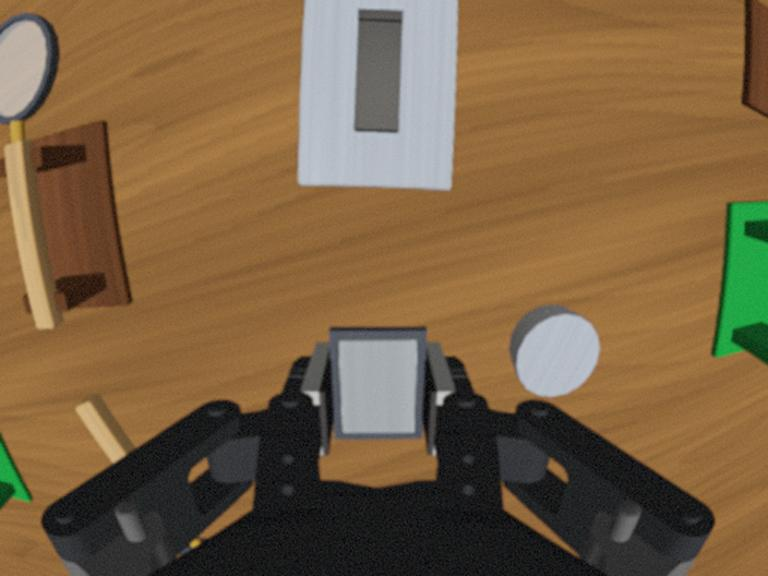

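```bash
cat > n.py <<'E'
from h import *
np.set_printoptions(precision=4,suppress=True)
st=ctrl.get_state();s=ctrl.snapshot('wrist')
T=np.eye(4);T[:3,:3]=R.from_quat(st['tool_rot']).as_matrix();T[:3,3]=st['position'];C=T@np.array(s['T_tool_cam'])
a=watz(s,C,np.array([(300,185),(452,190),(304,2),(458,2)])/1.5,.012)
print('edge width',np.linalg.norm(a[1]-a[0]),np.linalg.norm(a[3]-a[2]))
w=a[0]-a[1];ax=np.array([w[1],-w[0]])/np.linalg.norm(w[:2]);m=(a[0]+a[1])/2;l=(a[2]+a[3]-a[0]-a[1])[:2]
print('ang edge',np.degrees(np.arctan2(ax[1],ax[0])),'ang long',np.degrees(np.arctan2(l[1],l[0])))
print('origin from edge',m[:2]+.055*l/np.linalg.norm(l))
for z in(.03,.033):
    b=watz(s,C,np.array([(356,131),(399,132),(402,10),(360,10)])/1.5,z)
    print(z,b.mean(0)[:2],'len',np.linalg.norm(b[3]-b[0]),np.linalg.norm(b[2]-b[1]),'wid',np.linalg.norm(b[1]-b[0]),np.linalg.norm(b[2]-b[3]))
S=ctrl.snapshot('side')
E
python3 n.py
```

```text
edge width 0.07556238342064872 0.07643656075559091
ang edge -16.31067800336709 ang long -15.857475008125443
origin from edge [0.5384 0.0271]
0.03 [0.5386 0.0271] len 0.05746340529537206 0.05800040250089615 wid 0.019209871850491403 0.01892228802734958
0.033 [0.538  0.0273] len 0.056612857826743336 0.05714190664126147 wid 0.01892553597114117 0.018642208834346686
```

step_arm:
  motion: "12 0.3 0 0.5;25 0.6 0 0.5;25 0.6 0 0.5;20 0.5 0 0.3;12 0.5 0 0;6 0.2 0 0;2 0 0 0"

```text
t: 10.32
position: [0.5351, 0.0205, 0.0882]
tool_rot: [0.99, -0.144, 0.0, 0.002]
wrist_force: [-0.9, -0.7, 0.1]
opening: 0.029
```

```bash
cat > t.py <<'E'
from h import *
import sys
np.set_printoptions(precision=4,suppress=True)
g=np.array([float(v) for v in sys.argv[1:3]]);yaw=float(sys.argv[3])
st=ctrl.get_state();M=R.from_quat(st['tool_rot']).as_matrix();p=np.array(st['position']);y=np.degrees(np.arctan2(M[1,0],M[0,0]))
print(st['t'],p,'yaw',y,'tool z',M[:,2],'shift',totool(st,np.append(g,p[2])-p),'turn',y-yaw,'open',st['opening'],st['wrist_force'])
E
python3 t.py .5385 .0272 -16
```

```text
10.325 [0.5351 0.0205 0.0882] yaw -16.597799379739374 tool z [ 0.0002 -0.0042 -1.    ] shift [ 1.3111 -7.4085 -0.0278] turn -0.5977993797393744 open 0.028961272677924626 [-0.8974 -0.6923  0.0781]
```

step_arm:
  motion: "0.5 -3 10 -0.3;0.5 -2.5 18 -0.3;0 -1 15 0;0 0 8 0;0 0 3 0"

```text
t: 10.95
position: [0.5361, 0.0279, 0.031]
tool_rot: [0.99, -0.138, -0.0, 0.002]
wrist_force: [-0.4, 0.7, 0.2]
opening: 0.0289
```

```bash
python3 t.py .5385 .0272 -16
```

```text
10.95 [0.5361 0.0279 0.031 ] yaw -15.843533735388114 tool z [-0.0014 -0.0037 -1.    ] shift [ 2.5004  0.02   -0.0008] turn 0.15646626461188617 open 0.028942065174926628 [-0.3543  0.7354  0.1809]
```

step_arm:
  motion: "1.5 0 3 0;0.7 0 3 0;0 0 1.5 0"

```text
t: 11.32
position: [0.5389, 0.0272, 0.0236]
tool_rot: [0.99, -0.138, 0.0, 0.002]
wrist_force: [-0.3, 0.2, -0.1]
opening: 0.0289
```

```bash
python3 t.py .5385 .0272 -16; python3 q.py >/dev/null; python3 -c "
import cv2
i=cv2.imread('pics/g.png');cv2.imwrite('pics/g2.png',cv2.resize(i[280:480,240:520],None,fx=2.5,fy=2.5))"
```

```text
11.325 [0.5389 0.0272 0.0236] yaw -15.855294166972898 tool z [-0.0002 -0.0036 -1.    ] shift [-0.4074  0.0723 -0.0001] turn 0.1447058330271016 open 0.028911847228023008 [-0.2575  0.1971 -0.0572]
```

View pics/g2.png

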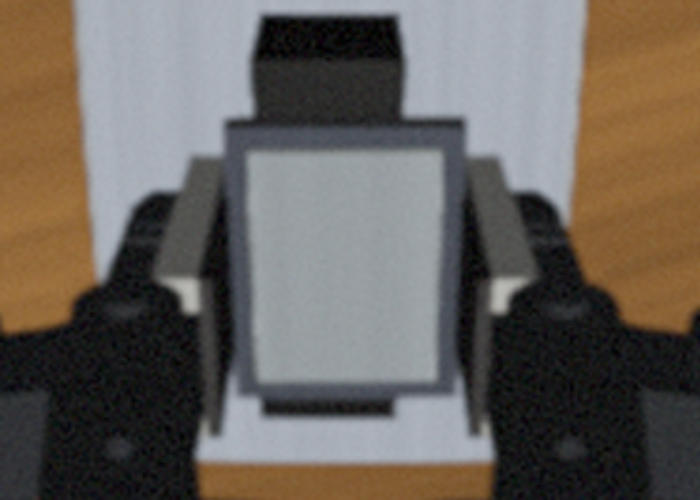

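```bash
python3 - <<'E'
from h import *
st,s,C=wsnap()
f=watz(s,C,[(248,202.1)],.033)[0];n=watz(s,C,[(245,297.3)],.033)[0]
P=watz(s,C,[((225+345/2.5*0+0)*0+(240+345/2.5)/1.5,(280+120/2.5)/1.5),((240+345/2.5)/1.5,(280+395/2.5)/1.5)],st['position'][2]+.018)
print(f,n,(f+n)/2,np.linalg.norm(f-n)); print(P,P.mean(0),np.linalg.norm(P[0]-P[1]))
E
```

```text
[0.56353086 0.02189371 0.033     ] [0.50976041 0.0392487  0.033     ] [0.53664564 0.03057121 0.033     ] 0.056501824549455765
[[0.55814448 0.02148297 0.04166358]
 [0.51841613 0.03277755 0.04166358]] [0.5382803  0.02713026 0.04166358] 0.041302658306349126
```

step_arm:
  motion: "-1 -1.3 1.5 0;-0.3 -0.4 1 0"

```text
t: 11.82
position: [0.538, 0.0294, 0.0213]
tool_rot: [0.99, -0.138, 0.0, 0.002]
wrist_force: [1.0, 0.0, -0.4]
opening: 0.0291
```

```bash
python3 t.py .5385 .0272 -16; python3 q.py >/dev/null; python3 -c "
import cv2
i=cv2.imread('pics/g.png');cv2.imwrite('pics/g3.png',cv2.resize(i[280:480,240:520],None,fx=2.5,fy=2.5))"
```

```text
11.825 [0.538  0.0294 0.0213] yaw -15.854327427847625 tool z [ 0.     -0.0035 -1.    ] shift [1.0509 1.9432 0.0075] turn 0.1456725721523746 open 0.02908176151971635 [ 0.9707  0.0289 -0.3873]
```

View pics/g3.png

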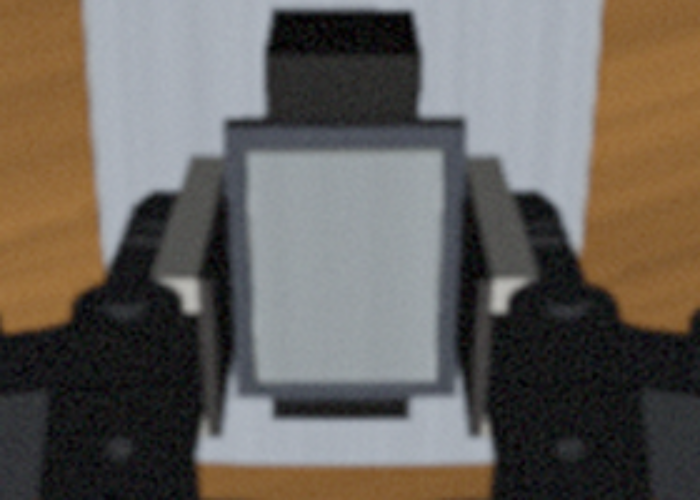

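```bash
python3 - <<'E'
from h import *
st,s,C=wsnap();g=lambda x,y:((240+x/2.5)/1.5,(280+y/2.5)/1.5)
for l,q,zs in(('stops',[g(342,52),g(342,416)],[.032,.033]),('plate',[g(345,121),g(347,395)],[st['position'][2]+.018,st['position'][2]+.015])):
  for z in zs:
    w=watz(s,C,q,z);w[:,2]=st['position'][2];t=np.array([totool(st,a-st['position']) for a in w]);print(l,z,t[:,:2].round(2).tolist(),t.mean(0)[:2].round(2))
E
```

```text
stops 0.032 [[26.55, -0.12], [-30.33, -0.2]] [-1.89 -0.16]
stops 0.033 [[26.89, -0.12], [-29.57, -0.21]] [-1.34 -0.16]
plate 0.03929883352324249 [[20.1, 0.21], [-21.07, 0.48]] [-0.48  0.34]
plate 0.036298833523242494 [[18.88, 0.23], [-23.26, 0.5]] [-2.19  0.36]
```

step_arm:
  motion: "-0.5 0 2.5 0;0 0 1.5 0;0 0 0.8 0"

```text
t: 12.45
position: [0.5377, 0.0293, 0.0168]
tool_rot: [0.99, -0.138, 0.0, 0.002]
wrist_force: [-4.8, -1.2, 17.6]
opening: 0.0289
```

step_arm:
  motion: "0 0 -0.3 0"

```text
t: 12.58
position: [0.5377, 0.0292, 0.0172]
tool_rot: [0.99, -0.138, 0.0, 0.002]
wrist_force: [0.2, 0.0, -0.0]
opening: 0.0289
```

step_arm:
  motion: "0 0 0 0;0 0 0 0;0 0 0 0;0 0 0 0"
  jaw: -0.6

```text
t: 13.08
position: [0.5378, 0.0292, 0.017]
tool_rot: [0.99, -0.138, 0.0, 0.002]
wrist_force: [0.0, 1.2, 0.1]
opening: 0.0685
```

```bash
python3 q.py; python3 t.py .5377 .0293 -16
```

```text
13.075 [0.5378 0.0292 0.017 ] yaw -15.877506129102942 zaxis [ 4.0e-04 -3.5e-03 -1.0e+00] 0.06846300524731284
nest 0.84 (array([572.7,  19.7]), 184.5, 76.4, -16.2)
plate 0.64 (array([537.5,  29.2]), 42.8, 31.0, -15.7) in tool [-2.86801028e-01  8.59548938e-02 -1.19261424e-04]
13.275 [0.5378 0.0292 0.017 ] yaw -15.87439156750254 tool z [ 0.0005 -0.0035 -1.    ] shift [-0.1328 -0.0705 -0.0004] turn 0.1256084324974598 open 0.06877858394879105 [0.716  0.5064 0.2871]
```

Plate is released in place (plate vs nest centre ≈1 mm). Now up and over to the loupe.

step_arm:
  motion: "0 0 -8 0;0 0 -20 0;0 0 -25 0;0 0 -25 0;0 0 -25 0;0 0 -15 0;-5 -12 -5 0;-9 -22 0 -0.8;-9 -22 0 -0.8;-9 -22 0 -0.8;-9 -22 0 -0.8;-9 -22 0 -0.8;-9 -22 0 -0.8;-7 -18 0 -0.8;-4 -12 0 0;-2 -5 0 0"
  jaw: -0.6

```text
t: 15.28
position: [0.4983, 0.2397, 0.1382]
tool_rot: [0.997, -0.081, -0.006, 0.002]
wrist_force: [0.6, -0.2, 0.9]
opening: 0.0685
```

```bash
cat > l.py <<'E'
from h import *
np.set_printoptions(precision=4,suppress=True)
st,s,C=wsnap();M=R.from_quat(st['tool_rot']).as_matrix();p=st['position'];print(st['t'],np.array(p),'yaw',np.degrees(np.arctan2(M[1,0],M[0,0])),'zaxis',M[:,2],st['opening'])
for n in('lens','rest','plate','nest'):
  for d in ctrl.cut_out('wrist',n)[:2]: print(n,d['score'],d['location'],rect(s,C,d['pixels'],{'lens':.052,'rest':.008,'plate':.035,'nest':.012}[n]))
hsv=cv2.cvtColor(s['color'],cv2.COLOR_RGB2HSV);m=cv2.inRange(hsv,(10,60,150),(25,150,255))
save('i.png',s['color'],1.5)
E
python3 l.py
```

```text
15.275 [0.4983 0.2397 0.1382] yaw -9.26082179203788 zaxis [-0.0114 -0.0039 -0.9999] 0.06850964188610063
lens 0.98 [247.0, 294.5] (array([395.9, 259.7]), 75.4, 18.1, 9.3)
lens 0.77 [99.0, 150.3] (array([583. , 361.2]), 142.6, 51.7, -23.6)
rest 0.58 [115.5, 274.3] (array([350.3, 444.9]), 151.8, 61.2, -9.4)
rest 0.57 [258.0, 156.5] (array([515.4, 222. ]), 115.3, 60.8, -10.1)
plate 0.87 [456.7, 114.9] (array([537.9,  29.3]), 41.5, 35.2, -14.8)
nest 0.76 [441.3, 70.9] (array([598.9,   3.3]), 260.2, 122.5, -31.8)
```

View pics/i.png

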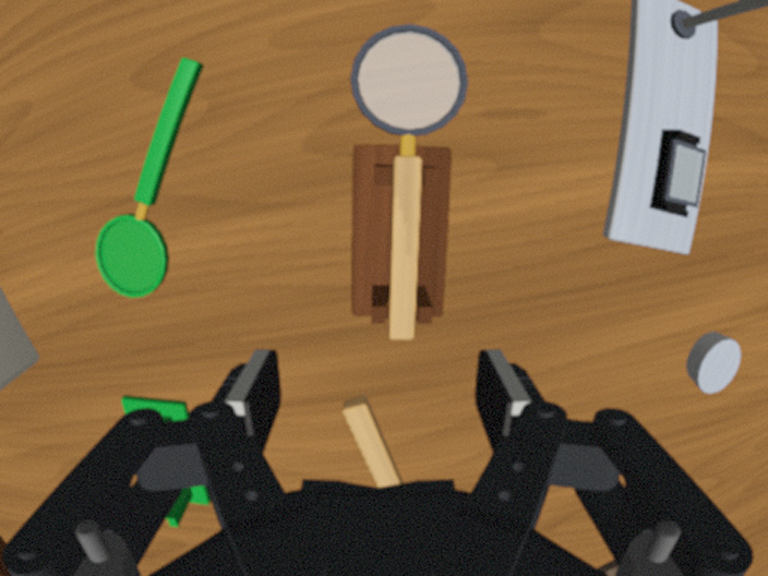

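```bash
python3 - <<'E'
from h import *
np.set_printoptions(precision=4,suppress=True)
st,s,C=wsnap()
a=watz(s,C,np.array([(401.5,338),(407,156)])/1.5,.054);l=watz(s,C,np.array([(408.5,80)])/1.5,.052)[0]
d=a[1]-a[0];print(a,'len',np.linalg.norm(d),'ang',np.degrees(np.arctan2(d[1],d[0])));g=a.mean(0);print('grip',g,'lens',l,np.linalg.norm((l-g)[:2]),'ang',np.degrees(np.arctan2(*(l-g)[[1,0]])))
E
python3 t.py .5160 .2215 -10
```

```text
[[0.4686 0.2284 0.054 ]
 [0.5663 0.2106 0.054 ]] len 0.09932296023975205 ang -10.312099317841211
grip [0.5175 0.2195 0.054 ] lens [0.6053 0.2033 0.052 ] 0.08929113068204121 ang -10.431976282480399
15.575 [0.4992 0.2376 0.1386] yaw -9.415927723277983 tool z [-0.0106 -0.0042 -0.9999] shift [19.2421 13.1331 -0.111 ] turn 0.5840722767220168 open 0.06792626823894328 [ 0.213   1.3284 -0.0082]
```

step_arm:
  motion: "11 5 5 0.4;11 5 15 0.4;6 2.5 20 0;2 1 15 0;0 0 6 0"
  jaw: -0.6

```text
t: 16.2
position: [0.5296, 0.2138, 0.0732]
tool_rot: [0.996, -0.092, -0.005, 0.003]
wrist_force: [-0.1, 1.6, 0.4]
opening: 0.068
```

```bash
python3 t.py .5293 .2173 -10.4
```

```text
16.2 [0.5296 0.2138 0.0732] yaw -10.598639336068892 tool z [-0.0099 -0.0056 -0.9999] shift [-0.9071 -3.3413 -0.0165] turn -0.19863933606889184 open 0.0680496651934738 [-0.1344  1.6081  0.4242]
```

step_arm:
  motion: "0 -1.5 10 0;0 -1 15 0;0 -0.3 10 0;0 0 4 0;0 0 1 0"

```text
t: 16.82
position: [0.5293, 0.2174, 0.0303]
tool_rot: [0.996, -0.092, -0.005, 0.003]
wrist_force: [-0.4, 0.6, 0.1]
opening: 0.0683
```

```bash
python3 t.py .5293 .2173 -10.4; python3 q.py >/dev/null; python3 -c "
import cv2
i=cv2.imread('pics/g.png');cv2.imwrite('pics/g4.png',i[150:560,180:600])"
```

```text
16.825 [0.5293 0.2174 0.0303] yaw -10.528820642237312 tool z [-0.0102 -0.0052 -0.9999] shift [-0.0159  0.1211  0.001 ] turn -0.1288206422373115 open 0.06826176739807818 [-0.4218  0.6077  0.0921]
```

View pics/g4.png

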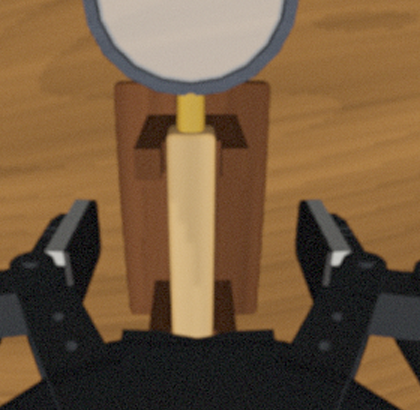

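step_arm:
  motion: "0 -1 1 0;0 -0.2 0 0"

```text
t: 17.27
position: [0.5303, 0.2188, 0.0304]
tool_rot: [0.996, -0.092, -0.004, 0.003]
wrist_force: [0.3, -0.3, -0.1]
opening: 0.0684
```

step_arm:
  motion: "0 0 0 0;0 0 0 0;0 0 0 0;0 0 0 0;0 0 0 0;0 0 0 0"
  jaw: 1
  force: 60

```text
t: 18.02
position: [0.5304, 0.2189, 0.0308]
tool_rot: [0.996, -0.092, -0.004, 0.002]
wrist_force: [-0.0, -0.0, 1.4]
opening: 0.0128
```

```bash
python3 t.py .5293 .2173 -10.4
```

```text
18.025 [0.5304 0.2189 0.0308] yaw -10.541273047121942 tool z [-0.008  -0.0041 -1.    ] shift [-0.8222  1.7999  0.0157] turn -0.14127304712194189 open 0.012823904087181379 [-0.0308 -0.044   1.3789]
```

step_arm:
  motion: "0 0 -6 0;0 0 -15 0;0 0 -20 0;0 0 -18 0;0 0 -9 0;0 0 -3 0;0 0 0 0"

```text
t: 18.9
position: [0.5309, 0.2191, 0.1069]
tool_rot: [0.996, -0.092, -0.004, 0.002]
wrist_force: [-0.3, -0.3, -1.4]
opening: 0.0129
```

```bash
cat > k.py <<'E'
from h import *
np.set_printoptions(precision=4,suppress=True)
st,s,C=wsnap();M=R.from_quat(st['tool_rot']).as_matrix();p=np.array(st['position']);print(st['t'],p,'yaw',np.degrees(np.arctan2(M[1,0],M[0,0])),'z',M[:,2],st['opening'])
for d in ctrl.cut_out('wrist','lens')[:2]:
    m=d['pixels'].astype(np.uint8)
    m[int(260):]=0
    q=np.argwhere(m)[:,::-1]
    w=watz(s,C,q,p[2]+.0172+.004)[:,:2]*1000
    w=w[w@M[:2,0]>np.max(w@M[:2,0])-58]
    c,r=cv2.minEnclosingCircle(w.astype(np.float32))
    print('lens',d['score'],d['location'],c,r,'tool',totool(st,np.append(np.array(c)/1000,p[2])-p))
for z in(.035,):
  for d in ctrl.cut_out('wrist','plate')[:1]: print('plate',d['score'],d['location'],rect(s,C,d['pixels'],z))
T=ctrl.snapshot('side')
for d in ctrl.cut_out('side','lens')[:4]: print('side',d['score'],d['location'])
np.save('side.npy',T['color']);np.save('wr.npy',s['color'])
E
python3 k.py
```

```text
18.9 [0.5309 0.2191 0.1069] yaw -10.550309448317487 z [-0.0075 -0.0039 -1.    ] 0.012859044453441245
lens 0.88 [252.9, 107.7] (605.7529907226562, 205.3024139404297) 30.25092315673828 tool [76.0663 -0.139  -0.5057]
lens 0.69 [76.7, 196.3] (602.8456420898438, 293.5248718261719) 35.14151382446289 tool [ 57.0551 -86.3372  -0.827 ]
plate 0.61 [460.0, 151.9] (array([537.1,  29.7]), 41.1, 34.8, -16.1)
side 0.81 [187.1, 292.0]
side 0.74 [261.0, 199.4]
side 0.7 [317.5, 304.0]
```

step_arm:
  motion: "-2 10 0 0;-4 20 0 0;-4 20 0 0;-4 20 0 0;-4 20 0 0;-4 20 0 0;-4 20 0 0;-4 20 0 0;-2 12 1 0;-1 6 1 0;0 2 0 0;0 0 0 0"

```text
t: 20.65
position: [0.4619, 0.0448, 0.1054]
tool_rot: [0.996, -0.093, -0.004, 0.003]
wrist_force: [-0.1, 0.2, -1.3]
opening: 0.013
```

```bash
python3 k.py; python3 - <<'E'
from h import *
a=np.load('side.npy')[130:230,200:310];b=np.load('wr.npy')[:, 110:400]
save('j.png',np.hstack([cv2.resize(a,(422,384),interpolation=cv2.INTER_CUBIC),b]))
E
```

```text
20.65 [0.4619 0.0448 0.1054] yaw -10.692506728180453 z [-0.0088 -0.0054 -0.9999] 0.012953301170145017
lens 0.87 [249.8, 108.6] (536.5777587890625, 30.817792892456055) 30.135488510131836 tool [75.9561 -0.0872 -0.5799]Traceback (most recent call last):
  File "k.py", line 9, in <module>
    w=w[w@M[:2,0]>np.max(w@M[:2,0])-58]
                  ~~~~~~^^^^^^^^^^^
    return _wrapreduction(a, np.maximum, 'max', axis, None, out,
                          keepdims=keepdims, initial=initial, where=where)
    return ufunc.reduce(obj, axis, dtype, out, **passkwargs)
           ~~~~~~~~~~~~^^^^^^^^^^^^^^^^^^^^^^^^^^^^^^^^^^^^^
ValueError: zero-size array to reduction operation maximum which has no identity
```

View pics/j.png

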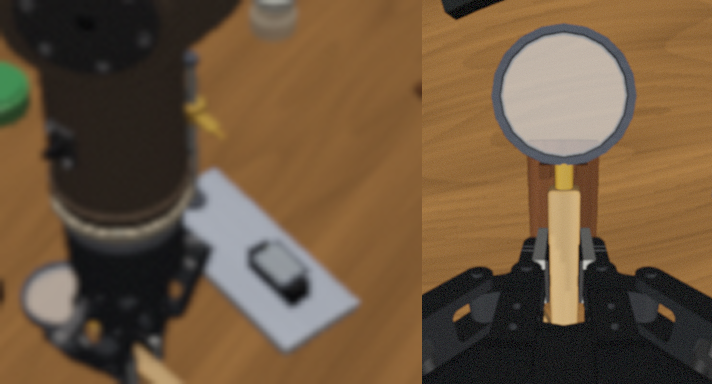

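```bash
python3 - <<'E'
from h import *
np.set_printoptions(precision=4,suppress=True)
s=ctrl.snapshot('side');tip0=np.array([.6043,.0102])
for px in((258.1,165.7),):
    o,d=ray(s,px)
    ax=np.array([.961,-.276]);
    # least squares: closest on ray to vertical through tip
    k=((tip0-o[:2])@d[:2])/(d[:2]@d[:2]);print('tip side',o+k*d)
st,w,C=wsnap()
for z in(.112,.119,.126): print(z,'expected wrist px',wproj(w,C,[np.append(tip0,z)]))
h=cv2.cvtColor(w['color'],cv2.COLOR_RGB2HSV);g=cv2.inRange(h,(18,150,90),(32,255,255));g[150:]=0
n,l,q,c=cv2.connectedComponentsWithStats(g)
for i in range(1,n):
    if q[i,4]>15:
        e=np.argwhere(l==i)[:,::-1];print(q[i],'lowest pts',e[np.argsort(-e[:,1])[:3]].tolist())
for d in ctrl.cut_out('wrist','pointer_tip')[:2]: print(d['score'],d['location'],np.argwhere(d['pixels'])[:,::-1].min(0),np.argwhere(d['pixels'])[:,::-1].max(0))
E
```

```text
tip side [0.6046 0.0104 0.1156]
0.112 expected wrist px [[268.0084 -44.7365]]
0.119 expected wrist px [[268.9101 -51.2849]]
0.126 expected wrist px [[269.8942 -58.3864]]
```

```bash
python3 - <<'E'
from h import *
np.set_printoptions(precision=4,suppress=True)
s=ctrl.snapshot('side')
print('plate',atz(s,(272.4,198.2),.035),proj(s,(.5375,.0295,.035)));print('postbase',atz(s,(250.6,182),.012),proj(s,(.6427,-.0009,.012)))
print('posttop px seen (249.8,144.5)',proj(s,(.6427,-.0009,.176)))
for z in(.112,.116,.12): print(z,proj(s,(.6043,.0102,z)),'seen 258.1 165.7')
t=ctrl.snapshot('top');m=ctrl.cut_out('side','pointer_tip')
for d in m[:2]: print(d['score'],d['location'])
for z in(.112,.12): print('top',proj(t,(.6043,.0102,z)))
h=cv2.cvtColor(s['color'],cv2.COLOR_RGB2HSV)[155:175,243:268];g=cv2.inRange(h,(18,130,110),(35,255,255));e=np.argwhere(g)[:,::-1]+[243,155]
print('gold',e[np.argsort(-(e[:,0]+e[:,1]))[:6]].tolist(),len(e))
E
```

```text
plate [0.5352 0.0325 0.035 ] [272.3151 197.2334]
postbase [0.6399 0.0014 0.012 ] [250.3025 181.1912]
posttop px seen (249.8,144.5) [249.7605 143.331 ]
0.112 [258.2089 166.5427] seen 258.1 165.7
0.116 [258.2163 165.6021] seen 258.1 165.7
0.12 [258.2237 164.6566] seen 258.1 165.7
0.44 [247.7, 160.6]
top [290.8559 163.9791]
top [291.1403 163.4233]
gold [[257, 165], [257, 164], [256, 164], [256, 163], [255, 164], [254, 164]] 55
```

step_arm:
  motion: "0.5 0.5 2.5 0;0 0 0.5 0;0 0 0 0"

```text
t: 21.42
position: [0.4621, 0.0441, 0.1021]
tool_rot: [0.996, -0.093, -0.004, 0.003]
wrist_force: [-0.8, 0.2, -1.4]
opening: 0.0124
```

```bash
sed -i 's/    m\[int/    if d["score"]<.8: continue\n    m[int/' k.py; python3 k.py; python3 - <<'E'
from h import *
s=ctrl.snapshot('side');t=ctrl.snapshot('top')
for c,q in(('side',s),('top',t)):
    print(c,'lens expected',proj(q,(.537,.0305,.120)))
    for n in('lens','plate'):
        for d in ctrl.cut_out(c,n)[:5]: print(n,d['score'],d['location'],np.argwhere(d['pixels'])[:,::-1].min(0),np.argwhere(d['pixels'])[:,::-1].max(0))
E
```

```text
21.425 [0.4621 0.0441 0.1021] yaw -10.687323478389647 z [-0.0091 -0.0056 -0.9999] 0.012388902006863128
side lens expected [273.22006291 178.61614251]
lens 0.86 [272.5, 179.7] [263 172] [309 207]
lens 0.75 [319.8, 301.7] [262 282] [341 327]
lens 0.35 [272.5, 135.8] [265 123] [276 140]
plate 0.6 [273.1, 196.0] [265 193] [279 204]
top lens expected [283.3836353  191.63466224]
lens 0.68 [196.5, 311.5] [187 249] [216 332]
lens 0.63 [146.8, 191.5] [126 154] [167 211]
lens 0.44 [280.3, 181.7] [271 180] [289 189]Traceback (most recent call last):
  File "k.py", line 10, in <module>
    w=w[w@M[:2,0]>np.max(w@M[:2,0])-58]
                  ~~~~~~^^^^^^^^^^^
    return _wrapreduction(a, np.maximum, 'max', axis, None, out,
                          keepdims=keepdims, initial=initial, where=where)
    return ufunc.reduce(obj, axis, dtype, out, **passkwargs)
           ~~~~~~~~~~~~^^^^^^^^^^^^^^^^^^^^^^^^^^^^^^^^^^^^^
ValueError: zero-size array to reduction operation maximum which has no identity
```

```bash
python3 t.py .4621 .0441 -10.7; python3 -c "
from rig import ctrl
print(ctrl.hand_in())"
```

```text
21.825 [0.4622 0.0441 0.1022] yaw -10.69309478192056 tool z [-0.0089 -0.0056 -0.9999] shift [-0.058  -0.0175  0.0003] turn 0.006905218079438669 open 0.012936623611673883 [ 0.2355 -0.674  -1.1516]
the job is handed in; nothing more can be done
None
```

I set the plate down in the nest, and the gripper is holding the small loupe from the brown rest level over it. I handed the job in at about 22 s of the 53 s allowed; no verdict was reported.

**Plate:** I gripped it by its two long edges and let go only after it touched the seat. Afterwards its centre measured about 1 mm from the nest's centre, with its length within about 1° of the stage. My first view of the nest from farther off disagreed with the close view by about 2.5 mm each way. I moved the plate most of the way towards the close view before lowering it.

**Loupe:** The lens measured about 1.6 mm from the plate's centre before a last 3 mm lowering with a small sideways correction. The tool's tilt was about 0.01 rad, and the arm was still at hand-in.

**Focal height:** I put the lens at about 0.119 m. The side camera gave 0.116 m for the pointer tip as read, or about 0.119–0.120 m after correcting its roughly one-pixel offset, so the worst-case error is about 4 mm against the 6 mm allowed. The side camera's view of the lens agreed with the height I set.

**Not confirmed:**
- The wrist-camera lens check after that lowering did not run because its script stopped with an error, so the final position rests on the arm's own pose and the side camera.
- The pointer tip showed at the same side-camera pixel (within about 1 px) before and after the loupe was brought over. That is not an exact measurement, but nothing came near it.

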